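# Pass a wax block under the height gauge

### The job

Two large wax blocks, one rectangular and one round, stand on grey carriers in front of the height gauge. Check the rectangular one: bring its carrier, wax end first, in front of the gauge and push it along the bench under the bridge bar from the robot's side, until the whole wax block has come out on the far side while the carrier's grip rib is still on the near side, then let go and leave it lying there flat and about square to the bar. Leave the carrier with the round block where it is.

Things in the scene. Friction and masses are not known exactly. Their poses are not given: they have to be found in the camera images.
- gauge_lane (a point): Height gauge, fixed: two aluminium posts 90 mm apart inside, 20 mm wide, 58 mm high, on feet 70 mm long (x), joined by a steel bar 12 mm deep (x), underside 44 mm, top 58 mm above the bench (4 mm screw heads). Point: on the bench, midway between the posts under the bar. x: the way through, away from the robot; y along the bar; z up.
- oblong_carrier: Carrier to check, loose, 0.16 kg: grey plate 130 x 56 x 6 mm with a rectangular, stepped off-white wax block 54 x 46 mm, top 36 mm above the bench, and an upright grip rib. Origin: centre of the underside. x: lengthwise, rib to wax end, at the start roughly away from the robot; z up. Wax from x = +8 to +62 mm, rib from -61 to -35 mm.
- oblong_rib (a point): Middle of the grip rib of the rectangular block's carrier, 48 mm behind the carrier's centre and 21 mm above its underside; the rib is 26 mm long (carrier x), 12 mm thick (carrier y) and rises from the plate's top (6 mm) to 36 mm. It can be pinched from above across its thickness. Axes as the carrier's.
- oblong_wax (a point): Middle of the rectangular wax block, 35 mm ahead of the carrier's centre and 21 mm above its underside. Axes as the carrier's.
- round_carrier: The other carrier, same plate and rib, but with a round wax block 52 mm across, also 36 mm high. To be left where it is. Origin: centre of the plate's underside; axes as for the rectangular one.
Mind the look-alikes: they are no part of the job. What is shaped like the oblong_carrier but green or red is not meant.

How it is judged:
By the outcome, as a careful person would: the job done as asked, in the order asked, and still so for the second after the job is handed in, with the robot touching nothing.
It also fails if it takes over 35 s, if anything falls off the work surface, if the arm or the gripper's body presses on something with over 40 N, if the wrist force passes 120 N, or if a joint passes its speed limit or range.

### The arm

A 7-joint arm with a two-finger parallel gripper is mounted at the origin on a cart in front of the work surface, level with it; the furniture and walls round the work are solid. World frame = base frame: x ahead of the robot, y to its left, z up, the work surface at z = 0. Lengths are in mm, angles in rad, forces in N, time in s.
With the tool pointing down it reaches from about 400 to 850 mm from the base axis. Payload 4.4 kg.
Tool frame: the origin (TCP) lies midway between the tips of the shut fingers; the grasp point (between the pads) lies 19 mm behind it (ctrl.tcp_to_grasp is the distance from the TCP to the grasp point, in mm); z points along the fingers, y is the line along which they close (so a half turn about z gives the same grasp; the last joint's range is limited). The gripper opens to 94 mm and grips with 3 to 60 N. Pads are 16 mm wide; open, the fingers measure 119 mm over their backs; the gripper's body (75 mm by 177 mm) begins 78 mm behind the grasp point.
Start: joints at [1.151, 0.628, 0.038, 1.517, -0.027, 0.996, -0.02], TCP at [225.231, -609.745, 205.478] pointing down, gripper open.
Joint ranges: [-3.06, 3.06], [-0.37, 2.12], [-1.25, 1.32], [0.18, 2.47], [-1.1, 4.24], [0.23, 1.98], [-2.94, 2.94]. Speed limits (rad/s): [2.57, 2.57, 3.14, 3.14, 3.14, 3.14, 3.14].

### API

Orientations are given as a unit quaternion [w, x, y, z].
In Python, from bench import ctrl gives the robot as it stands. The module is installed in compiled form; this text tells all that it offers.
- The arm moves only by the tool drive_tool, never from a script. Its argument "increments" is a list of rows, each a list of 5 numbers: the shift along the world's x, y, z normalised to -1 to 1, where 1 is 3 cm, then the turn about the world's z normalised to -1 to 1, where 1 is 180 degrees, then the closure, from -1 (fully open) to 1 (shut). A call has 1 to 20 rows; each row shifts and turns the commanded pose from where the row before left it; what a row does not reach is not made up. A row lasts 1/8 s, in which the tool goes at most 62.5 mm and 10.7 degrees, less where a joint would pass 70% of its speed; a pose out of reach is approached as far as the arm can. A call with a number of a shift or a turn outside -1 to 1 is refused whole. A call with a gripper value outside its range is refused whole. The fingers move at their own pace and stop on an object; the grip force is fixed at half the most. Time passes only in rows, so rows that do not move let the fingers close. It gives the time, the measured TCP pose, the force, the opening and the grip force at its end, in the units of the state.
- ctrl.get_obs(): the state, without advancing time (a new reading comes with each control period).
- ctrl.read_camera(name): name is "side" or "top"; returns (picture, depth): 480x640x3 uint8, red, green, blue; 480x640 float32, mm along the optical axis (not along the pixel's ray), 0 where there is no reading.
- ctrl.calibration(name): a dict with "camera_matrix" (3x3 intrinsics, pixels), "dist" ([k1, k2, p1, p2, k3] as OpenCV has them; the pictures are not rectified), "extrinsics" (4x4, takes a point from world to camera coordinates). Camera axes: x right, y up, looking along -z (the intrinsics and any distortion apply to the point x, -y, -z); pixel columns grow to the right and rows downward; lengths in mm; the calibration is good to about 2 mm. A picture is of the moment at which its call begins. calibration takes no time and is no camera call.
- ctrl.job_done(): hands the job in; it is judged then, once.
The state is a dict: "time_s": time; "q": joint angles; "joint_velocities": joint speeds; "joint_torque": joint torques, N m; "ee_pos": TCP position; "eef_rot": TCP orientation; "contact_force": force on the tool from outside, world axes, zero at the start; "ft_torque": the same for the moment, N m; "opening": opening from 0.0 (shut) to 1.0 (fully open); "grasp_force": force on a finger pad.
Only numpy, scipy, OpenCV 4.12 (cv2) and the standard library are available. Lean on these libraries where they do the work, as an engineer would, in place of code of your own. Each camera call takes 0.05 s, during which the arm holds its last target. There are 200 camera calls.

## Working session

There is one attempt and no reset: what is moved stays moved. The work goes in short steps, Python scripts to look and compute and a tool call to move; the robot and the scene stay as the last step left them, time stands still between calls to the robot, and variables do not carry over. Pictures are saved under pics/ and viewed, at most 10 in all, crops included, and the job is handed in when it is done.

Besides the shell and the picture viewer there is one more tool, called as name(argument=value, ...), one argument or row to a line, values as JSON. drive_tool: Moves the arm, as the interface text tells. Its arguments: {"type":"object","properties":{"increments":{"type":"array","items":{"type":"array","items":{"type":"number","minimum":-1,"maximum":1}}}},"required":["increments"]}

```bash
mkdir -p pics; cat > h.py <<'E'
import numpy as np, cv2
from bench import ctrl
def ray(cam,u,v):
    c=ctrl.calibration(cam);K=np.array(c["camera_matrix"],float);d=np.array(c["dist"],float);E=np.array(c["extrinsics"],float)
    p=cv2.undistortPoints(np.array([[[u,v]]],float),K,d)[0,0]
    R=E[:3,:3];o=-R.T@E[:3,3];return o,R.T@np.array([p[0],-p[1],-1.])
def onz(cam,u,v,z):
    o,d=ray(cam,u,v);return o+d*(z-o[2])/d[2]
def cloud(cam,dep):
    c=ctrl.calibration(cam);K=np.array(c["camera_matrix"],float);d=np.array(c["dist"],float);E=np.array(c["extrinsics"],float)
    v,u=np.mgrid[:480,:640];p=cv2.undistortPoints(np.stack([u,v],-1).reshape(-1,1,2).astype(float),K,d)[:,0]
    P=np.c_[p[:,0],-p[:,1],-np.ones(len(p))]*dep.reshape(-1,1)
    return ((P-E[:3,3])@E[:3,:3]).reshape(480,640,3)
def snap(cam,name):
    im,d=ctrl.read_camera(cam);cv2.imwrite(f"pics/{name}.png",im[:,:,::-1]);return im,d
E
python3 - <<'E'
from h import *
for c in("top","side"):
    im,d=snap(c,c+"0");np.savez(c+"0.npz",im=im,d=d)
    k=ctrl.calibration(c);o,_=ray(c,320,240);print(c,o.round(),onz(c,320,240,0).round(),k["camera_matrix"][0][0])
o=ctrl.get_obs();print(o["eef_rot"],o["opening"],o["time_s"])
E
```

```text
top [ 330.  137. 1436.] [548. 166.   0.] 617.5905654540018
side [ 888.  594. 1185.] [555. 132.   0.] 518.7090570807031
[-8.55395468e-04  9.84386803e-01  1.76016651e-01 -1.68326484e-04] 0.9973262420838609 0.1
```

View pics/top0.png

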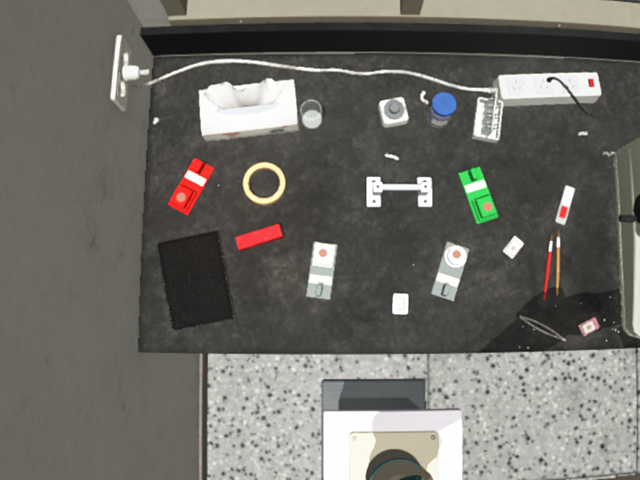

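View pics/side0.png

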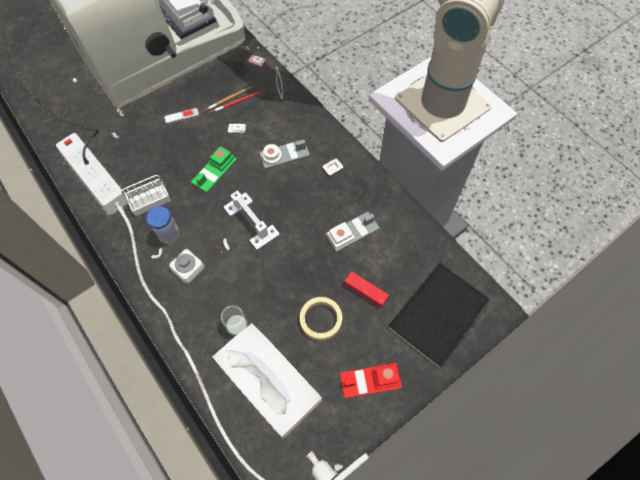

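The top view (up = +x, left = +y) shows the rectangular carrier at about (321,270), the round one at (450,270) and the gauge at (399,190). The side view agrees, with the rectangular one at (350,232) and the gauge at (252,220). Next I measure them.

```bash
python3 - <<'E'
from h import *
for c,boxes in (("top",dict(ob=(295,232,350,305),gauge=(360,170,440,212),rnd=(425,235,475,305))),("side",dict(ob=(320,205,385,255),gauge=(215,182,285,252),rnd=(250,135,315,172)))):
    f=np.load(c+"0.npz");im,d=f["im"],f["d"];P=cloud(c,d)
    o,_=ray(c,320,240)
    for n,(a,b,e,g) in boxes.items():
        Q=P[b:g,a:e].reshape(-1,3);I=im[b:g,a:e].reshape(-1,3)
        br=I.min(1)>75
        z=Q[:,2]
        print(c,n,"bench z",np.median(z[~br]).round(1),"n",br.sum())
        for lo,hi in((3,11),(28,42),(42,70)):
            m=br&(z>lo)&(z<hi)
            if m.sum()<15: continue
            r=cv2.minAreaRect(Q[m][:,:2].astype(np.float32))
            print("  z",lo,hi,m.sum(),np.round(r[0],1),np.round(r[1],1),round(r[2],1),"zmed",np.median(z[m]).round(1), Q[m].min(0).round(),Q[m].max(0).round())
# carrier whole outline by brightness, plane z=6..
f=np.load("top0.npz");im=f["im"]
for n,(a,b,e,g) in dict(ob=(295,232,350,305),rnd=(425,235,475,305)).items():
    m=(im[b:g,a:e].min(2)>75).astype(np.uint8)
    cs=max(cv2.findContours(m,0,2)[0],key=cv2.contourArea);r=cv2.minAreaRect(cs)
    print(n,r)
    print(np.array([onz("top",x+a,y+b,6)[:2] for x,y in cv2.boxPoints(r)]).round(1))
cv2.imwrite("pics/crop.png",cv2.resize(np.hstack([im[225:310,285:355],im[165:250,365:435]])[:,:,::-1],None,fx=5.5,fy=5.5,interpolation=2))
E
```

```text
top ob bench z -0.1 n 1865
  z 3 11 713 [473.3 161.6] [142.5 125.4] 0.1 zmed 6.4 [402.  99.   3.] [545. 224.  11.]
  z 28 42 392 [475.9 163.6] [ 37.7 119.5] 82.4 zmed 35.5 [416. 138.  28.] [536. 180.  42.]
top gauge bench z 0.0 n 1504
  z 3 11 463 [670.5 -18.4] [ 95.7 167. ] 2.8 zmed 7.0 [ 619. -101.    3.] [716.  63.  11.]
  z 28 42 32 [662.  -20.4] [ 22.8 130.2] 0.3 zmed 33.3 [650. -86.  28.] [674.  45.  42.]
  z 42 70 420 [661.5 -20.8] [ 21.6 130.6] 0.6 zmed 57.1 [650. -86.  42.] [673.  44.  68.]
top rnd bench z 0.1 n 1821
  z 3 11 761 [ 479.1 -137. ] [116.9 147.4] 87.8 zmed 6.3 [ 405. -198.    3.] [551. -78.  11.]
  z 28 42 326 [ 474.1 -130.5] [ 42.7 116. ] 61.6 zmed 36.0 [ 415. -169.   28.] [ 528. -113.   42.]
side ob bench z -0.5 n 2890
  z 3 11 572 [473.  158.9] [141.5 162.9] 52.1 zmed 5.5 [381.  55.   3.] [551. 256.  11.]
  z 28 42 325 [475.3 164.5] [ 38.8 119.9] 83.5 zmed 34.9 [415. 140.  28.] [536. 181.  42.]
side gauge bench z -0.5 n 3783
  z 3 11 603 [659.7 -33.9] [211.7 178.9] 56.7 zmed 5.7 [ 537. -168.    3.] [774.  99.  11.]
  z 28 42 43 [671.6 -17.1] [ 20.9 131.1] 7.5 zmed 35.9 [653. -83.  28.] [675.  47.  42.]
  z 42 70 348 [663.6 -19.3] [131.9  22.5] 90.0 zmed 57.0 [652. -85.  42.] [675.  47.  65.]
side rnd bench z -0.1 n 2293
  z 3 11 550 [ 478.  -144.3] [122.6 182.1] 51.8 zmed 5.4 [ 374. -249.    3.] [568. -50.  11.]
  z 28 42 218 [ 473.7 -129.6] [ 42.7 114.5] 62.3 zmed 35.4 [ 415. -170.   28.] [ 528. -109.   42.]
ob ((19.870182037353516, 40.11865997314453), (39.13779067993164, 63.41313552856445), 7.765166282653809)
[[404.4 232.8]
 [551.5 213.8]
 [538.9 123. ]
 [392.3 143.1]]
rnd ((23.811416625976562, 31.83390998840332), (37.809410095214844, 64.09715270996094), 16.927515029907227)
[[ 424.4  -69.2]
 [ 568.7 -116.7]
 [ 542.3 -202.6]
 [ 398.2 -153.7]]
```

View pics/crop.png

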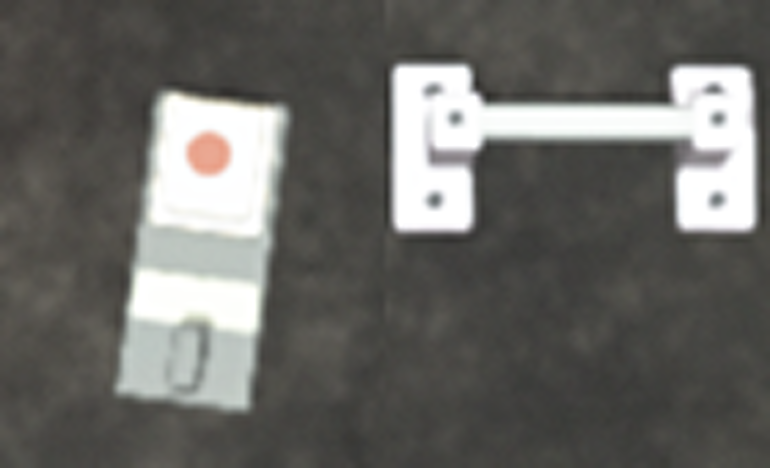

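The crop shows the rib at top pixel ≈(319,290). The wax is at the +x end and the gauge bar is nearly along y. One fit gives the rib, the yaw and the bar.

```bash
python3 - <<'E'
from h import *
print("rib px z36",onz("top",319,289.5,36).round(1),"white thing",onz("top",400,304,5).round())
for c,ob,ga in (("top",(295,232,350,305),(360,170,440,212)),("side",(320,205,385,255),(215,182,285,252))):
    f=np.load(c+"0.npz");im,P=f["im"],cloud(c,f["d"])
    a,b,e,g=ob;Q=P[b:g,a:e].reshape(-1,3)
    Q=Q[(Q[:,2]>32)&(Q[:,2]<40)]
    w=Q[Q[:,0]>465];r=Q[Q[:,0]<455]
    for k in(w,r):print(c,len(k),k.min(0).round(1),k.max(0).round(1),(k.min(0)+k.max(0))[:2]/2)
    dlt=(w.min(0)+w.max(0)-r.min(0)-r.max(0))/2;print(" yaw",np.degrees(np.arctan2(dlt[1],dlt[0])),np.hypot(*dlt[:2]))
    a,b,e,g=ga;Q=P[b:g,a:e].reshape(-1,3);Q=Q[(Q[:,2]>50)&(Q[:,2]<66)]
    m=Q[abs(Q[:,1]+20)<40];l=np.polyfit(m[:,1],m[:,0],1);print(" bar x at -20",np.polyval(l,-20),"yaw",-np.degrees(np.arctan(l[0])),"y ends",Q[:,1].min(),Q[:,1].max())
E
```

```text
rib px z36 [428.8 167.8  36. ] white thing [397. -19.   5.]
top 266 [487.  138.2  32.1] [535.8 179.3  40. ] [511.39598358 158.78619344]
top 48 [416.2 163.3  32.7] [441.5 176.9  39.8] [428.82048349 170.07623126]
 yaw -7.785425309553434 83.34373503896204
 bar x at -20 661.1785474317948 yaw 0.031932230334278146 y ends -86.02587287017428 44.358454506000044
side 226 [487.6 139.7  32. ] [536.2 180.6  39.8] [511.91179873 160.16337627]
side 43 [418.4 164.7  32.1] [441.7 178.6  39.7] [430.01822963 171.63521732]
 yaw -7.974236193215617 82.6931665600868
 bar x at -20 663.8703758274696 yaw 0.11405687469693343 y ends -85.21130085799403 46.66342073364049
```

drive_tool(
  increments=[
    [0.2,1,0,-0.015,-1],
    [0.2,1,0,-0.015,-1],
    [0.2,1,0,-0.015,-1],
    [0.3,1,0,-0.015,-1],
    [0.4,1,0,-0.015,-1],
    [0.4,1,0,-0.015,-1],
    [0.4,1,0,-0.015,-1],
    [0.4,1,0,-0.015,-1],
    [0.4,1,0,-0.015,-1],
    [0.4,1,0,-0.015,-1],
    [0.4,1,0,0,-1],
    [0.4,1,0,0,-1],
    [0.4,1,0,0,-1],
    [0.4,1,0,0,-1],
    [0.4,1,0,0,-1],
    [0.4,1,0,0,-1],
    [0.4,1,0,0,-1],
    [0.4,1,0,0,-1],
    [0.4,1,0,0,-1],
    [0.2,1,0,0,-1],
  ],
)

```text
time_s: 2.6
ee_pos: [438.6, -8.7, 205.3]
eef_rot: [0.0, 0.998, -0.059, 0.0]
contact_force: [-0.4, 0.0, -0.1]
opening: 1.004
grasp_force: 0.0
```

drive_tool(
  increments=[
    [-0.05,1,0,-0.006,-1],
    [-0.05,1,0,0,-1],
    [-0.05,1,0,0,-1],
    [-0.05,1,0,0,-1],
    [-0.05,1,-0.5,0,-1],
    [-0.05,0.97,-1,0,-1],
    [0,0,-1,0,-1],
    [0,0,-1,0,-1],
    [0,0,-1,0,-1],
    [0,0,-1,0,-1],
    [0,0,-0.5,0,-1],
    [0,0,-0.3,0,-1],
    [0,0,0,0,-1],
  ],
)

```text
time_s: 4.22
ee_pos: [429.3, 169.3, 16.4]
eef_rot: [0.0, 0.998, -0.068, -0.0]
contact_force: [0.4, -0.5, 0.6]
opening: 0.998
grasp_force: 0.0
```

```bash
python3 - <<'E'
from h import *
o=ctrl.get_obs();print(o["ee_pos"],o["eef_rot"],o["contact_force"],o["q"])
a=snap("top","t1")[0][215:315,275:370];b=snap("side","s1")[0][185:285,310:405]
cv2.imwrite("pics/c1.png",cv2.resize(np.hstack([a,b])[:,:,::-1],None,fx=4.2,fy=4.2,interpolation=2))
E
```

```text
[429.25564059 169.33096134  16.43574261] [ 7.02968466e-05  9.97678150e-01 -6.81050394e-02 -8.65292117e-05] [ 0.41624746 -0.49282101  0.57830652] [-0.44500025  0.70650977  0.01233313  2.17668047 -0.03113692  0.25877931
 -2.11262844]
```

View pics/c1.png

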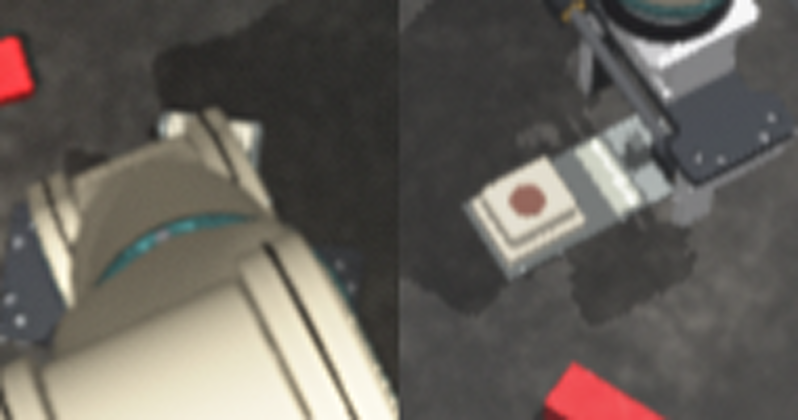

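The side crop shows the fingers straddling the rib at about (635,155), with the wax end free. I'll lower a little more and close.

drive_tool(
  increments=[
    [0,0,-0.1,0,-1],
    [0,0,-0.1,0,-1],
    [0,0,0,0,-1],
    [0,0,0,0,1],
    [0,0,0,0,1],
    [0,0,0,0,1],
    [0,0,0,0,1],
    [0,0,0,0,1],
    [0,0,0,0,1],
    [0,0,0,0,1],
    [0,0,0,0,1],
  ],
)

```text
time_s: 5.7
ee_pos: [429.2, 169.4, 10.5]
eef_rot: [0.0, 0.998, -0.068, 0.0]
contact_force: [0.0, -0.2, -0.7]
opening: 0.188
grasp_force: 0.0
```

drive_tool(
  increments=[
    [0,0,0,0,1],
    [0,0,0,0,1],
    [0,0,0,0,1],
    [0,0,0,0,1],
  ],
)

```text
time_s: 6.2
ee_pos: [429.3, 169.4, 10.5]
eef_rot: [-0.0, 0.998, -0.068, 0.0]
contact_force: [0.6, 0.6, 0.3]
opening: 0.127
grasp_force: 30.0
```

drive_tool(
  increments=[
    [0.3,0,0,0,1],
    [0.4,0,0,0,1],
    [0.4,-0.2,0,0,1],
    [0.4,-0.4,0,0.0043,1],
    [0.3,-0.5,0,0.0043,1],
    [0.3,-0.5,0,0.0043,1],
    [0,-0.5,0,0.0043,1],
    [0,-0.5,0,0.0043,1],
    [0,-0.5,0,0.0043,1],
    [0,-0.5,0,0.0043,1],
    [0,-0.5,0,0.0043,1],
    [0,-0.5,0,0.0043,1],
    [0,-0.5,0,0.0043,1],
    [0,-0.5,0,0,1],
    [0,-0.5,0,0,1],
    [0,-0.4,0,0,1],
    [0,-0.3,0,0,1],
    [0,0,0,0,1],
    [0,0,0,0,1],
  ],
)

```text
time_s: 8.57
ee_pos: [492.2, -35.1, 10.5]
eef_rot: [0.0, 1.0, -0.001, -0.0]
contact_force: [0.1, -1.5, 1.0]
opening: 0.129
grasp_force: 30.0
```

```bash
python3 - <<'E'
from h import *
im,d=snap("side","s2");P=cloud("side",d)
Q=P.reshape(-1,3);I=im.reshape(-1,3).astype(int)
m=(Q[:,2]>32)&(Q[:,2]<40)&(Q[:,0]>535)&(Q[:,0]<615)&(abs(Q[:,1]+20)<40)&(I.min(1)>70)
w=Q[m];print(m.sum(),w.min(0),w.max(0),cv2.minAreaRect(w[:,:2].astype(np.float32)))
red=(I[:,0]>I[:,1]+25)&(Q[:,0]>530)&(Q[:,0]<615)&(abs(Q[:,1]+20)<40);print("dot",Q[red].mean(0),red.sum())
o=ctrl.get_obs();print(o["ee_pos"],o["eef_rot"],o["contact_force"])
b=im[120:300,180:380];cv2.imwrite("pics/c2.png",cv2.resize(b[:,:,::-1],None,fx=3,fy=3,interpolation=2))
E
```

```text
206 [552.01010768 -54.74483024  32.00599499] [599.07303924 -13.59097325  39.91051365] ((575.9332885742188, -34.455322265625), (47.55734634399414, 40.169803619384766), 2.4843945503234863)
dot [575.43761067 -34.888123    35.05829799] 42
[492.14952578 -34.81458282  10.48582016] [ 2.09025078e-04  9.99999781e-01 -6.23253088e-04 -7.04699506e-05] [-0.7390825  -0.75319617  1.06875681]
```

View pics/c2.png

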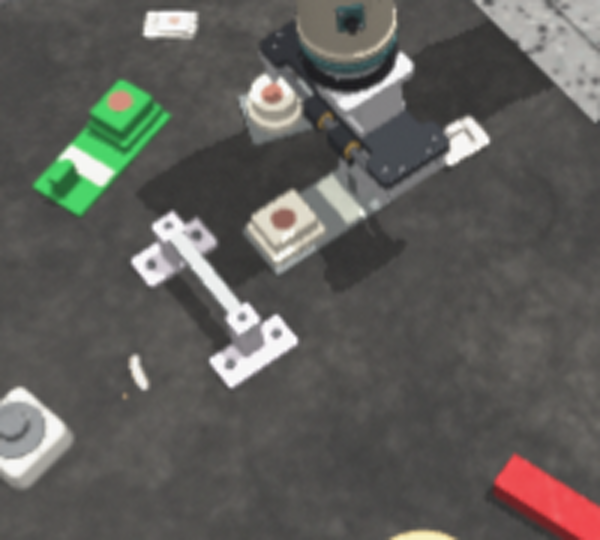

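The side crop shows the carrier square in front of the gauge but 15 mm too far in -y (wax at y −35, gauge −20). I'll shift it, then push 136 mm under the bar.

drive_tool(
  increments=[
    [0,0.25,0,0,1],
    [0,0.25,0,0,1],
    [0.15,0,0,0,1],
    [0.3,0,0,0,1],
    [0.3,0,0,0,1],
    [0.3,0,0,0,1],
    [0.3,0,0,0,1],
    [0.3,0,0,0,1],
    [0.3,0,0,0,1],
    [0.3,0,0,0,1],
    [0.3,0,0,0,1],
    [0,0,0,0,1],
  ],
)

```text
time_s: 10.12
ee_pos: [567.5, -18.3, 10.4]
eef_rot: [-0.0, 1.0, 0.0, -0.001]
contact_force: [-3.3, 0.4, 5.3]
opening: 0.125
grasp_force: 30.0
```

drive_tool(
  increments=[
    [0.3,0,0,0,1],
    [0.3,0,0,0,1],
    [0.3,0,0,0,1],
    [0.3,0,0,0,1],
    [0.3,0,0,0,1],
    [0.3,0,0,0,1],
    [0.2,0,0,0,1],
    [0,0,0,0,1],
    [0,0,0,0,1],
  ],
)

```text
time_s: 11.25
ee_pos: [626.8, -18.8, 10.4]
eef_rot: [-0.0, 1.0, -0.0, -0.002]
contact_force: [-3.8, 1.9, 5.8]
opening: 0.125
grasp_force: 30.0
```

```bash
python3 - <<'E'
from h import *
im,d=snap("side","s3");P=cloud("side",d)
Q=P.reshape(-1,3);I=im.reshape(-1,3).astype(int)
m=(Q[:,2]>32)&(Q[:,2]<40)&(Q[:,0]>676)&(Q[:,0]<750)&(abs(Q[:,1]+20)<36)&(I.min(1)>70)
w=Q[m];print(m.sum(),w.min(0),w.max(0),cv2.minAreaRect(w[:,:2].astype(np.float32)))
red=(I[:,0]>I[:,1]+25)&(Q[:,0]>665)&(Q[:,0]<750)&(abs(Q[:,1]+20)<40);print("dot",Q[red].mean(0),red.sum())
o=ctrl.get_obs();print(o["ee_pos"],o["contact_force"])
b=im[120:300,180:380];cv2.imwrite("pics/c3.png",cv2.resize(b[:,:,::-1],None,fx=3,fy=3,interpolation=2))
E
```

```text
234 [686.52930328 -37.88370359  32.02017999] [732.30527818   1.60507418  39.66112012] ((709.4677734375, -17.489591598510742), (39.100914001464844, 45.4196662902832), 87.3953628540039)
dot [710.22086745 -18.32038124  35.52414164] 46
[626.80010522 -18.8256918   10.40326271] [-3.47830952 -0.61160329  6.11577093]
```

View pics/c3.png

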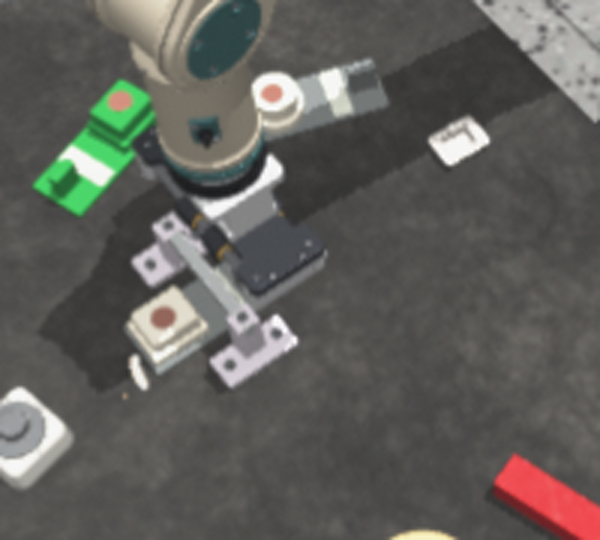

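The side crop shows the wax (164,318) fully beyond the bar and square to it. Its rear edge is about 13 mm clear and the rib about 17 mm short of the bar. I'll open partway, since the posts are close, and rise.

drive_tool(
  increments=[
    [0,0,0,0,0.3],
    [0,0,0,0,0.3],
    [0,0,0,0,0.3],
    [0,0,0,0,0.3],
    [0,0,0,0,0.3],
    [0,0,0.3,0,0.3],
    [0,0,0.6,0,0.3],
    [0,0,1,0,0.3],
    [0,0,1,0,0.3],
    [0,0,1,0,0.3],
    [0,0,1,0,0.3],
    [-0.5,0,0.5,0,0.3],
    [-1,0,0,0,0.3],
    [-1,0,0,0,0.3],
    [-1,0,0,0,0.3],
    [-1,0,0,0,0.3],
    [0,0,0,0,0.3],
  ],
)

```text
time_s: 13.42
ee_pos: [492.2, -19.8, 173.9]
eef_rot: [0.0, 1.0, -0.001, 0.0]
contact_force: [0.0, 0.2, 0.7]
opening: 0.349
grasp_force: 0.0
```

```bash
python3 - <<'E'
from h import *
im,d=snap("side","s4");P=cloud("side",d)
Q=P.reshape(-1,3);I=im.reshape(-1,3).astype(int)
m=(Q[:,2]>32)&(Q[:,2]<40)&(Q[:,0]>676)&(Q[:,0]<750)&(abs(Q[:,1]+20)<36)&(I.min(1)>70)
w=Q[m];print(m.sum(),w.min(0),w.max(0),cv2.minAreaRect(w[:,:2].astype(np.float32)))
red=(I[:,0]>I[:,1]+25)&(Q[:,0]>665)&(Q[:,0]<750)&(abs(Q[:,1]+20)<40);print("dot",Q[red].mean(0),red.sum())
r=(Q[:,2]>30)&(Q[:,2]<40)&(Q[:,0]>595)&(Q[:,0]<650)&(abs(Q[:,1]+20)<25);print("rib",r.sum(),Q[r].min(0),Q[r].max(0))
o=ctrl.get_obs();print(o["ee_pos"],o["contact_force"])
b=im[120:300,180:380];cv2.imwrite("pics/c4.png",cv2.resize(b[:,:,::-1],None,fx=3,fy=3,interpolation=2))
E
```

```text
213 [686.68552487 -37.43376066  32.07588039] [732.51097019   0.89963601  39.99754307] ((709.5750122070312, -18.251245498657227), (45.85289764404297, 38.28119659423828), 0.16167235374450684)
dot [710.476344   -18.06623286  35.66770682] 39
rib 47 [613.59690922 -25.82859893  30.01289521] [639.15151432 -12.09786237  38.50613137]
[494.23287639 -19.68234715 173.89906773] [0.69014413 0.18231415 0.20160127]
```

View pics/c4.png

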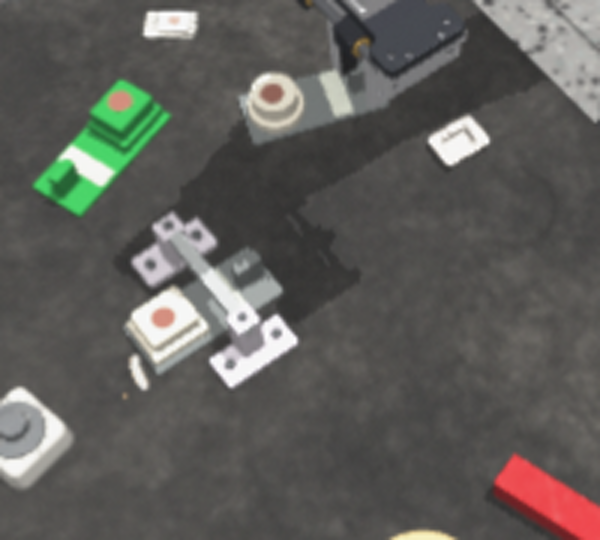

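The crop shows the carrier lying flat and square. The wax (164,318) is past the bar, the rib (243,265) is on the near side, and the gripper is clear. I'm handing in.

```bash
python3 -c "
from bench import ctrl
print(ctrl.job_done())"
```

```text
the job is handed in; nothing more can be done
None
```

I pushed the rectangular block's carrier under the bar and handed the job in: it lies flat and square, with the wax about 13 mm past the bar, the rib about 17 mm short of it on the near side, the round block's carrier untouched and about 13.5 s used.

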